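# Heel a model sailboat over to look at its keel

## Robot

A 6-joint arm with a two-finger parallel gripper is mounted at the origin on the work surface. World frame = base frame: x ahead of the robot, y to its left, z up, the work surface at z = 0. Lengths are in m, angles in rad, forces in N, time in s.
With the tool pointing down it reaches from about 0.275 to 0.975 m from the base axis. Payload 8.4 kg.
Tool frame: the origin (TCP) lies where the fingers leave the gripper's body, on its centre line; the fingertips stand 88 mm ahead of it and the grasp point (between the pads) lies 69 mm ahead of it (manip.grasp_offset is the distance from the TCP to the grasp point, in m); z points along the fingers, y is the line along which they close (so a half turn about z gives the same grasp; the last joint's range is limited). The gripper opens to 92 mm and grips with 3 to 60 N. Pads are 20 mm wide; open, the fingers measure 128 mm over their backs; the gripper's body (75 mm by 189 mm) begins 69 mm behind the grasp point.
Start: joints at [-1.136, 0.353, 1.633, -0, 1.155, -0.002], TCP at [0.264, -0.566, 0.303] pointing down, gripper open.
Joint ranges: [-2.63, 2.63], [-0.92, 2.1], [0.06, 2.66], [-1.3, 4.44], [0, 2.69], [-3.02, 3.02]. Speed limits (rad/s): [2.22, 2.22, 2.79, 3.14, 3.14, 3.14].

## Interface

Orientations are given as a rotation vector (axis times angle).
In Python, from plant import manip, cams, order gives the robot as it stands. The module is installed in compiled form; this text tells all that it offers.
- The arm moves only by the shell command python3 -m creep 'ROWS'. ROWS is JSON, a list of rows, each a list of 7 numbers: the shift along the tool's x, y, z scaled (see below), then the turn, a rotation vector about the tool's x, y, z scaled (see below), then the opening, from 0 (shut) to 1 (fully open). A call has 1 to 12 rows; each row is the pose to reach, as a shift and turn from the pose commanded when the call began, along the tool's axes at that moment, turning the shorter way round; what a row does not reach only later rows make up. The controller multiplies each number of a shift by 100 mm and each number of a turn by pi rad. A row lasts 1/12 s, in which the tool goes at most 41.7 mm and 7.16 degrees, less where a joint would pass 70% of its speed; a pose out of reach is approached as far as the arm can. A call with a number of a shift or a turn outside -1 to 1 is refused whole. A call with a gripper value outside its range is refused whole. The fingers move at their own pace and stop on an object; the grip force is fixed at half the most. Time passes only in rows, so rows that repeat a pose let the fingers close. It gives the time, the measured TCP pose, the force, the opening and the grip force at its end, in the units of the state.
- manip.sense(): the state, without advancing time (a new reading comes with each control period).
- cams.camera(name): name is "scene" or "top" or "wrist"; returns a dict with "frame" (400x640x3 uint8, blue, green, red), "fx", "fy", "cx", "cy" (pixels), "xyz" and "attitude" of the camera in the world. Camera axes: x right, y up, looking along -z (the intrinsics and any distortion apply to the point x, -y, -z); pixel columns grow to the right and rows downward; lengths in m; the calibration is good to about 2 mm. A picture is of the moment at which its call begins. There is no depth.
- order.hand_in(): hands the job in; it is judged then, once.
The state is a dict: "t": time; "q": joint angles; "joint_velocities": joint speeds; "joint_torque": joint torques, N m; "eef_pos": TCP position; "eef_rot": TCP orientation; "contact_force": force on the tool from outside, world axes, zero at the start; "torque": the same for the moment, N m; "gripper_width": opening from 0.0 (shut) to 1.0 (fully open); "grip_force": force on a finger pad.
Only numpy, scipy, OpenCV 4.12 (cv2) and the standard library are available. Lean on these libraries where they do the work, as an engineer would, in place of code of your own. Each camera call takes 0.05 s, during which the arm holds its last target. There are 200 camera calls.

## Task

Take the longer of the two boat hulls gently, with no more than 20 N of grip because its shell is thin, and draw it straight up out of its stand until the keel is clear. Then heel it over sideways by about 50 degrees, bow and stern level, and keep it like that in the gripper at least 20 cm above the desk so that the keel joint can be looked at: finish while still holding it. Leave both stands and everything else where they are.

Things in the scene. Friction and masses are not known exactly. Their poses are not given: they have to be found in the camera images.
- sailboat_center (a point): Centre of the sailboat's shell, half-way up, 71 mm above the desk in its stand. It is the LONGER of two blue plastic hulls with wooden decks: 203 mm long, 50 wide, shell 42 high; x to its pointed bow, z out of the deck. Sides flat, parallel, upright from 50 mm behind to 40 mm ahead of this point: gripped there from above. 0.11 to 0.18 kg, balanced here. Thin: 8 to 12 N of grip carries it, 20 N at most.
- sailboat_keel (a point): Middle of the foot of the sailboat's keel, 59 mm below sailboat_center; axes as there. The keel is a fin 60 mm long and 7 mm thick, 38 mm deep below the shell's flat bottom. The bottom rests on the top of the stand and the keel stands in its slot with about 3 mm play each side.
- sail_stand: Wooden block 90 x 40 mm on a dark steel foot 110 x 80 x 8 mm, 50 mm high in all; loose, 0.6 kg. A slot 68 x 13 mm, 42 mm deep, in its top, long side along x, takes the keel. Origin at the centre of its underside, z up. It carries the sailboat. Its x axis is along the boat. It stays where it is.
- dinghy_stand: A stand just like sail_stand, carrying the dinghy; leave it alone.
- dinghy: The shorter hull, 119 mm long and 46 mm wide, otherwise built like the sailboat; sits in dinghy_stand. Origin at the centre of its flat bottom, 50 mm above the desk, x to the bow. Leave it alone.
- mast_ring: Brass ring 32 mm across, 10 mm high, lying flat; origin at the centre of its underside. Leave it alone.
- slab: Grey stone sharpening slab 110 x 45 x 15 mm; origin at the centre of its underside. Leave it alone.
- tweezers: Black tweezers 130 mm long, 8 mm high, lying flat; origin near the middle, on the desk. Leave it alone.
- jar: Clear parts jar, 72 mm across, with a steel funnel standing in it, 140 mm high in all; origin at the centre of its underside. Leave it alone.
- glue: White plastic glue bottle, 40 mm across, 110 mm high; origin at the centre of its underside. Leave it alone.
There are look-alikes about, which are no part of the job. What is shaped like the sail_stand but turquoise or yellow is not meant.

How it is judged:
By the outcome, as a careful person would: the job done as asked, in the order asked, and still so for the second after the job is handed in, while the arm keeps its last pose, push and grip.
It also fails if it takes over 35 s, if anything falls off the work surface, if the arm or the gripper's body presses on something with over 40 N, if the wrist force passes 120 N, or if a joint passes its speed limit or range.

## Working session

There is one attempt and no reset: what is moved stays moved. The work goes in short steps, Python scripts to look and compute and a shell command to move; the robot and the scene stay as the last step left them, time stands still between calls to the robot, and variables do not carry over. Pictures are saved under pics/ and viewed, at most 10 in all, crops included, and the job is handed in when it is done.

```bash
mkdir -p pics; ls; python3 - <<'E'
from plant import manip,cams,order
import cv2,numpy as np
print(manip.sense(), manip.grasp_offset)
for n in("scene","top"):
    c=cams.camera(n); cv2.imwrite(f"pics/{n}0.png",c["frame"]); print(n,{k:v for k,v in c.items() if k!="frame"})
E
```

```text
pics
{'t': 0.0, 'q': array([-1.13642711e+00,  3.53656601e-01,  1.63407336e+00,  5.22531904e-06,
        1.15520054e+00, -2.38206837e-03]), 'joint_velocities': array([0.00151818, 0.00137894, 0.00058988, 0.00155143, 0.00048638,
       0.00029502]), 'joint_torque': array([ 2.33922088e-03, -5.93842006e+01, -3.34213865e+01,  6.99345558e-02,
        2.33506202e-02, -1.23902360e-04]), 'eef_pos': array([ 0.2642398 , -0.56601327,  0.30198434]), 'eef_rot': array([-3.06570581e+00, -6.80321036e-01,  4.42869626e-04]), 'contact_force': array([-0.43767375,  0.0814949 , -0.25302863]), 'torque': array([-0.08656128, -0.03468095,  0.02231933]), 'grip_force': 0.0, 'gripper_width': 0.9990635774369307} 0.0694
scene {'fx': 420.7052536501379, 'fy': 420.7052536501379, 'cx': 317.0252327792996, 'cy': 194.7049001431951, 'xyz': array([1.03044744, 0.84099192, 0.85363761]), 'attitude': array([0.29887433, 1.15851392, 2.41895397])}
top {'fx': 514.8716294660593, 'fy': 514.8716294660593, 'cx': 327.4073692279094, 'cy': 198.49150505832074, 'xyz': array([ 0.39382495, -0.00350386,  1.49910976]), 'attitude': array([ 0.12029805, -0.09822483, -1.59586553])}
```

View pics/top0.png

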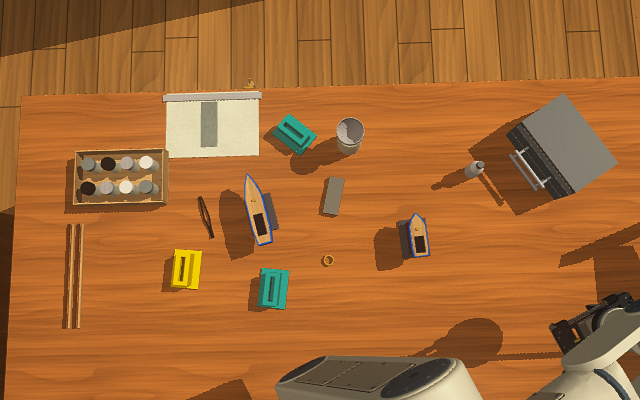

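View pics/scene0.png

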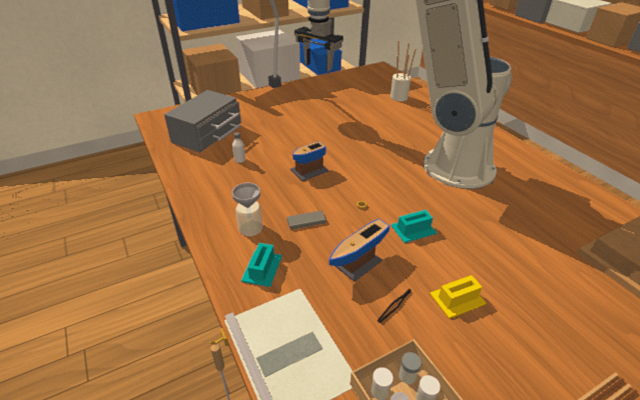

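The longer hull is in the top view: bow near (248,174), stern near (262,244), pointing away from the robot. The dinghy is near (418,237). I'll enlarge the top view for accuracy.

```bash
cat >h.py <<'E'
import numpy as np
from scipy.spatial.transform import Rotation as R
def ray(c,u,v,z):
    d=R.from_rotvec(c["attitude"]).apply([(u-c["cx"])/c["fx"],-(v-c["cy"])/c["fy"],-1.])
    return c["xyz"]+d*(z-c["xyz"][2])/d[2]
def proj(c,p):
    q=R.from_rotvec(c["attitude"]).inv().apply(np.asarray(p)-c["xyz"])
    return c["cx"]+c["fx"]*q[0]/-q[2], c["cy"]-c["fy"]*q[1]/-q[2]
E
python3 - <<'E'
import cv2
f=cv2.imread("pics/top0.png")[165:255,200:300]
cv2.imwrite("pics/top0c.png",cv2.resize(f,None,fx=6,fy=6,interpolation=cv2.INTER_CUBIC))
E
```

```text
(no output)
```

View pics/top0c.png

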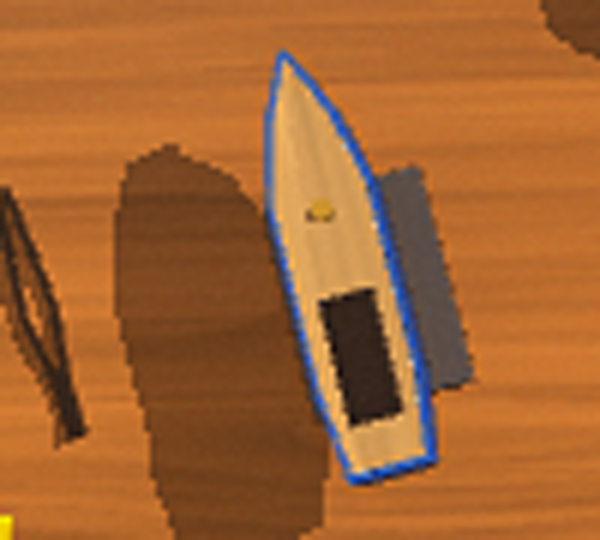

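The bow tip is at crop (283,52), the stern corners at (352,481) and (436,460). Parallel sides run at about (268,190)–(300,340) on the left and (382,190)–(425,400) on the right.

```bash
python3 - <<'E'
from h import *; from plant import cams,manip
c=cams.camera("top")
P=[ray(c,200+(x+.5)/6-.5,165+(y+.5)/6-.5,.092) for x,y in[(283,52),(352,481),(436,460),(268,190),(320,408),(380,190),(428,400)]]
P=np.array(P)[:,:2]; print(P.round(4))
st=(P[1]+P[2])/2; d=P[0]-st; print("len",np.hypot(*d),"yaw",np.degrees(np.arctan2(d[1],d[0])),"mid",st+d/2)
for a,b in((3,4),(5,6)):
    e=P[a]-P[b]; print(np.degrees(np.arctan2(e[1],e[0])))
s=manip.sense(); print(R.from_rotvec(s["eef_rot"]).as_matrix().round(3))
E
```

```text
[[0.6679 0.2363]
 [0.4683 0.2058]
 [0.4768 0.1674]
 [0.6033 0.2436]
 [0.502  0.2202]
 [0.6018 0.1918]
 [0.5043 0.1708]]
len 0.20150537723605794 yaw 14.268982061970293 mid [0.57022491 0.21147029]
12.982056594023618
12.172280559989492
[[ 0.906  0.423 -0.   ]
 [ 0.423 -0.906  0.001]
 [-0.    -0.001 -1.   ]]
```

```bash

python3 -m creep '[[1,-0.95,0,0,0,0,1],[1,-0.95,0,0,0,0,1],[1,-0.95,0,0,0,0,1],[1,-0.95,0,0,0,0,1],[1,-0.95,0,0,0,0,1]]'
python3 -m creep '[[1,-0.95,0,0,0,0,1],[1,-0.95,0,0,0,0,1],[1,-0.95,0,0,0,0,1],[1,-0.95,0,0,0,0,1],[1,-0.95,0,0,0,0,1]]'
python3 -m creep '[[1,-0.95,0,0,0,0,1],[1,-0.95,0,0,0,0,1],[1,-0.95,0,0,0,0,1],[1,-0.95,0,0,0,0,1],[1,-0.95,0,0,0,0,1]]'
```

```text
t: 0.57
eef_pos: [0.3156, -0.4353, 0.3027]
eef_rot: [-3.065, -0.685, 0.0]
contact_force: [0.0, -0.5, 0.9]
gripper_width: 1.003
grip_force: 0.0
t: 0.98
eef_pos: [0.3661, -0.3082, 0.3028]
eef_rot: [3.066, 0.685, 0.0]
contact_force: [-0.6, 0.0, -0.5]
gripper_width: 1.001
grip_force: 0.0
t: 1.4
eef_pos: [0.4169, -0.1805, 0.3029]
eef_rot: [3.066, 0.684, 0.001]
contact_force: [0.2, -0.7, -0.2]
gripper_width: 0.997
grip_force: 0.0
```

```bash

python3 -m creep '[[1,-0.95,0,0,0,0,1],[1,-0.95,0,0,0,0,1],[1,-0.95,0,0,0,0,1],[1,-0.95,0,0,0,0,1],[1,-0.95,0,0,0,0,1]]'
python3 -m creep '[[1,-0.95,0,0,0,0,1],[1,-0.95,0,0,0,0,1],[1,-0.95,0,0,0,0,1],[1,-0.95,0,0,0,0,1],[1,-0.95,0,0,0,0,1]]'
python3 -m creep '[[1,-0.95,0,0,0,0.064,1],[1,-0.95,0,0,0,0.064,1],[1,-0.95,0,0,0,0.064,1],[1,-0.95,0,0,0,0.064,1],[1,-0.95,0,0,0,0.064,1],[1,-0.95,0,0,0,0.064,1]]'
python3 - <<'E'
from h import *; from plant import cams,manip
import cv2
c=cams.camera("wrist"); cv2.imwrite("pics/w1.png",c["frame"])
print({k:v for k,v in c.items() if k!="frame"}); s=manip.sense(); print(s["q"],s["eef_pos"],R.from_rotvec(s["eef_rot"]).as_matrix().round(3))
np.savez("w1.npz",**c)
E
```

```text
t: 1.82
eef_pos: [0.4678, -0.0524, 0.3028]
eef_rot: [3.066, 0.684, 0.001]
contact_force: [0.5, -0.3, -0.0]
gripper_width: 1.002
grip_force: 0.0
t: 2.23
eef_pos: [0.5182, 0.0757, 0.3025]
eef_rot: [3.066, 0.683, 0.001]
contact_force: [-0.7, -1.3, -0.1]
gripper_width: 0.999
grip_force: 0.0
t: 2.73
eef_pos: [0.567, 0.2018, 0.3021]
eef_rot: [3.118, 0.37, -0.002]
contact_force: [1.1, -0.0, 0.5]
gripper_width: 1.0
grip_force: 0.0
{'fx': 295.56055389835666, 'fy': 295.56055389835666, 'cx': 313.4092931947047, 'cy': 203.14535898837244, 'xyz': array([0.64360678, 0.21982013, 0.3841926 ]), 'attitude': array([-0.24114023,  0.18813915, -1.32563282])}
[ 3.39365821e-01  3.17870089e-01  1.68506564e+00 -1.06470838e-03
  1.14038030e+00  1.67540380e+00] [0.56673309 0.20138244 0.30220037] [[ 0.972  0.233 -0.001]
 [ 0.233 -0.972 -0.001]
 [-0.002  0.001 -1.   ]]
```

View pics/w1.png

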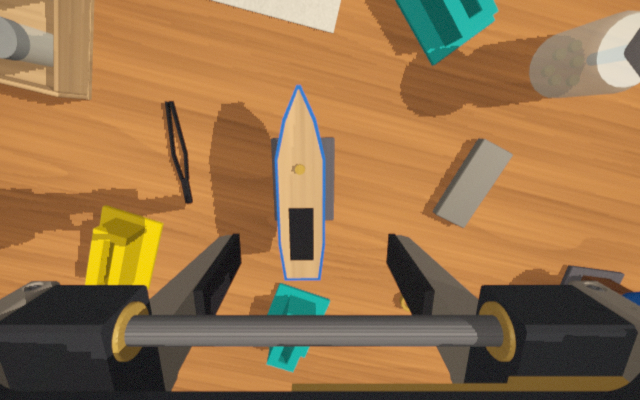

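The wrist view shows the hull between the open fingers. The bow is at (298,86), the stern corners at (285,279) and (321,279), and the parallel sides at x≈276 and 324 around row 210.

```bash
python3 - <<'E'
from h import *
c=dict(np.load("w1.npz"))
im=c["frame"].astype(int)
b=(im[:,:,0]>im[:,:,2]+50)&(im[:,:,0]>110)
L=[];Q=[]
for v in range(165,236,5):
    k=np.where(b[v,255:345])[0]+255
    if len(k): L.append(ray(c,k.min(),v,.092)[:2]); Q.append(ray(c,k.max(),v,.092)[:2])
L=np.array(L);Q=np.array(Q);M=(L+Q)/2
print(np.hypot(*(L-Q).T).round(4)); 
for A in(L,Q,M): print(np.degrees(np.arctan(np.polyfit(A[:,0],A[:,1],1)[0])))
p=np.array([ray(c,u,v,.092)[:2] for u,v in((298,86),(285,279),(321,279))]);st=p[1:].mean(0);d=p[0]-st
mid=st+d/2;print(p,np.hypot(*d),np.degrees(np.arctan2(d[1],d[0])),mid,st+d/np.hypot(*d)*.1015)
f=np.polyfit(M[:,0],M[:,1],1); print("centreline y at mid",np.polyval(f,mid[0]))
e=np.array([.56673,.20138]);X=np.array([.972,.233]);Y=np.array([.233,-.972]);print((mid-e)@X,(mid-e)@Y)
E
```

```text
[0.0496 0.0499 0.0501 0.0503 0.0496 0.0498 0.0501 0.0503 0.0495 0.0487
 0.049  0.0492 0.0484 0.0487 0.0489]
14.14923571202958
13.007268380588982
13.57917310130923
[[0.66704919 0.23965824]
 [0.46797438 0.20971002]
 [0.47730343 0.17074431]] 0.20059608853911123 14.265823559337067 [0.56984405 0.2149427 ] [0.57100894 0.21523889]
centreline y at mid 0.21537918927465355
0.0061869680625777105 -0.012457374933780055
```

```bash

python3 -m creep '[[0.06,-0.115,0.5,0,0,-0.002,1],[0.06,-0.115,0.9,0,0,-0.002,1],[0.06,-0.115,0.9,0,0,-0.002,1],[0.06,-0.115,0.9,0,0,-0.002,1],[0.06,-0.115,0.9,0,0,-0.002,1]]'
python3 - <<'E'
from h import *; from plant import cams,manip
import cv2
c=cams.camera("wrist"); cv2.imwrite("pics/w2.png",c["frame"])
np.savez("w2.npz",**c); s=manip.sense(); 
im=c["frame"].astype(int)
b=(im[:,:,0]>im[:,:,2]+50)&(im[:,:,0]>110)
T=R.from_rotvec(s["eef_rot"]).as_matrix();print(s["eef_pos"],T.round(3))
for v in range(100,330,10):
    k=np.where(b[v,230:370])[0]+230
    if len(k)>1:
        l,r=[T.T@(ray(c,u,v,.092)-s["eef_pos"]) for u in(k.min(),k.max())]
        print(v,k.min(),k.max(),l[:2].round(4),r[:2].round(4),round((l+r)[1]/2,4))
# where fingertips' midpoint lies in image
for y in(-.046,0,.046): print(proj(c,s["eef_pos"]+T@[0,y,.088]))
E
```

```text
t: 3.2
eef_pos: [0.5703, 0.2152, 0.2137]
eef_rot: [3.118, 0.378, -0.001]
contact_force: [0.2, -0.2, -0.1]
gripper_width: 1.001
grip_force: 0.0
[0.57096976 0.2156874  0.21470876] [[ 0.971  0.239  0.002]
 [ 0.239 -0.971  0.   ]
 [ 0.002 -0.    -1.   ]]
100 301 322 [ 0.0883 -0.0071] [0.0883 0.0066] -0.0003
110 296 327 [ 0.0821 -0.0105] [0.0821 0.0099] -0.0003
120 292 331 [ 0.0758 -0.0133] [0.0758 0.0126] -0.0003
130 288 335 [ 0.0693 -0.0161] [0.0693 0.0154] -0.0003
140 286 337 [ 0.0628 -0.0176] [0.0628 0.0169] -0.0003
150 284 340 [ 0.0561 -0.0191] [0.0561 0.0191] -0.0
160 281 342 [ 0.0493 -0.0214] [0.0492 0.0206] -0.0004
170 279 344 [ 0.0423 -0.023 ] [0.0423 0.0222] -0.0004
180 277 346 [ 0.0352 -0.0246] [0.0352 0.0238] -0.0004
190 277 347 [ 0.028  -0.0249] [0.028  0.0248] -0.0001
200 277 347 [ 0.0207 -0.0251] [0.0206 0.025 ] -0.0001
210 278 346 [ 0.0132 -0.0247] [0.0131 0.0245] -0.0001
220 278 346 [ 0.0055 -0.0249] [0.0055 0.0247] -0.0001
230 279 346 [-0.0023 -0.0245] [-0.0023  0.025 ] 0.0002
240 279 345 [-0.0103 -0.0247] [-0.0103  0.0245] -0.0001
250 279 345 [-0.0184 -0.025 ] [-0.0184  0.0247] -0.0001
260 280 344 [-0.0267 -0.0245] [-0.0267  0.0242] -0.0002
270 280 344 [-0.0352 -0.0248] [-0.0352  0.0244] -0.0002
280 281 344 [-0.0438 -0.0243] [-0.0439  0.0247] 0.0002
290 281 343 [-0.0527 -0.0246] [-0.0527  0.0241] -0.0002
300 282 343 [-0.0617 -0.024 ] [-0.0618  0.0244] 0.0002
310 284 341 [-0.071  -0.0227] [-0.071  0.023] 0.0002
(np.float64(238.08613390163794), np.float64(247.07041738091323))
(np.float64(311.96382294581525), np.float64(247.0201217840075))
(np.float64(385.82687109504474), np.float64(246.9698361545569))
```

View pics/w2.png

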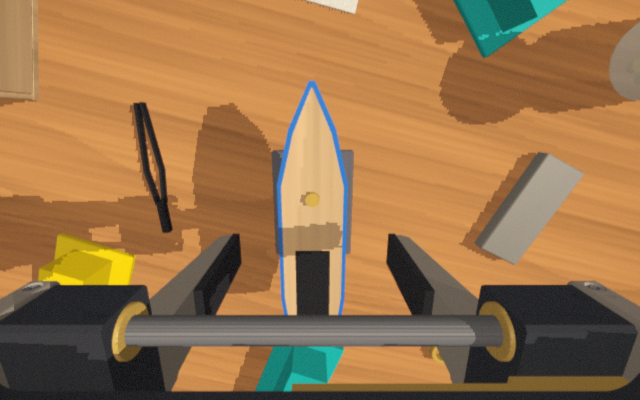

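The hull is centred between the fingers (centreline 312, fingers at 240 and 387), and the axis is parallel. I'll descend with a small shift astern.

```bash

python3 -m creep '[[-0.04,0,0.25,0,0,0,1],[-0.04,0,0.5,0,0,0,1],[-0.04,0,0.69,0,0,0,1],[-0.04,0,0.69,0,0,0,1],[-0.04,0,0.69,0,0,0,1],[-0.04,0,0.69,0,0,0,0.62],[-0.04,0,0.69,0,0,0,0.62],[-0.04,0,0.69,0,0,0,0.62],[-0.04,0,0.69,0,0,0,0.62],[-0.04,0,0.69,0,0,0,0.62],[-0.04,0,0.69,0,0,0,0.62]]'
```

```text
t: 4.17
eef_pos: [0.5663, 0.2157, 0.144]
eef_rot: [-3.119, -0.379, -0.001]
contact_force: [0.4, -0.4, 0.7]
gripper_width: 0.626
grip_force: 0.0
```

```bash

python3 -m creep '[[0,0,0.02,0,0,0,0.57],[0,0,0.02,0,0,0,0.56],[0,0,0.02,0,0,0,0.555],[0,0,0.02,0,0,0,0.55],[0,0,0.02,0,0,0,0.55]]'
python3 -m creep '[[0,0,0,0,0,0,0.54],[0,0,0,0,0,0,0.54],[0,0,0,0,0,0,0.54]]'
```

```text
t: 4.58
eef_pos: [0.5661, 0.2155, 0.1415]
eef_rot: [3.118, 0.379, -0.001]
contact_force: [-0.1, -1.0, -0.9]
gripper_width: 0.551
grip_force: 0.3
t: 4.83
eef_pos: [0.5661, 0.2156, 0.1416]
eef_rot: [3.119, 0.379, -0.0]
contact_force: [-0.1, -0.6, -1.4]
gripper_width: 0.545
grip_force: 21.8
```

Grip came on steeply at 0.54, and 21.8 N is over the limit. I'll ease off at once.

```bash

python3 -m creep '[[0,0,0,0,0,0,0.544],[0,0,0,0,0,0,0.544],[0,0,0,0,0,0,0.544]]'
```

```text
t: 5.08
eef_pos: [0.5662, 0.2156, 0.1417]
eef_rot: [-3.119, -0.379, 0.0]
contact_force: [-1.0, 0.2, -1.3]
gripper_width: 0.546
grip_force: 0.5
```

```bash

python3 -m creep '[[0,0,0,0,0,0,0.543],[0,0,0,0,0,0,0.543],[0,0,0,0,0,0,0.543]]'
python3 -m creep '[[0,0,0,0,0,0,0.542],[0,0,0,0,0,0,0.542],[0,0,0,0,0,0,0.542]]'
```

```text
t: 5.33
eef_pos: [0.5662, 0.2156, 0.1417]
eef_rot: [-3.119, -0.379, 0.0]
contact_force: [-0.3, 0.4, -0.4]
gripper_width: 0.541
grip_force: 5.7
t: 5.58
eef_pos: [0.5662, 0.2156, 0.1417]
eef_rot: [-3.119, -0.379, 0.0]
contact_force: [0.2, 0.2, -0.1]
gripper_width: 0.543
grip_force: 11.1
```

11 N at 0.542, inside the 8–12 N window. Now straight up, slowly.

```bash

python3 -m creep '[[0,0,-0.03,0,0,0,0.542],[0,0,-0.08,0,0,0,0.542],[0,0,-0.14,0,0,0,0.542],[0,0,-0.2,0,0,0,0.542],[0,0,-0.2,0,0,0,0.542]]'
python3 -m creep '[[0,0,-0.08,0,0,0,0.542],[0,0,-0.18,0,0,0,0.542],[0,0,-0.28,0,0,0,0.542],[0,0,-0.4,0,0,0,0.542],[0,0,-0.5,0,0,0,0.542],[0,0,-0.6,0,0,0,0.542],[0,0,-0.7,0,0,0,0.542],[0,0,-0.75,0,0,0,0.542],[0,0,-0.75,0,0,0,0.542]]'
python3 - <<'E'
from plant import cams; import cv2,numpy as np
f=cams.camera("scene")["frame"]; w=cams.camera("wrist")["frame"]
cv2.imwrite("pics/s3.png",np.vstack([cv2.resize(f[100:340,200:520],(640,480))[:, :],w[60:180]]))
E
```

```text
t: 6.0
eef_pos: [0.567, 0.2159, 0.1634]
eef_rot: [-3.118, -0.379, -0.004]
contact_force: [-0.0, 0.9, -1.0]
gripper_width: 0.542
grip_force: 11.1
t: 6.75
eef_pos: [0.5668, 0.2158, 0.2383]
eef_rot: [-3.118, -0.379, -0.004]
contact_force: [1.2, 0.2, -2.2]
gripper_width: 0.544
grip_force: 11.1
```

View pics/s3.png

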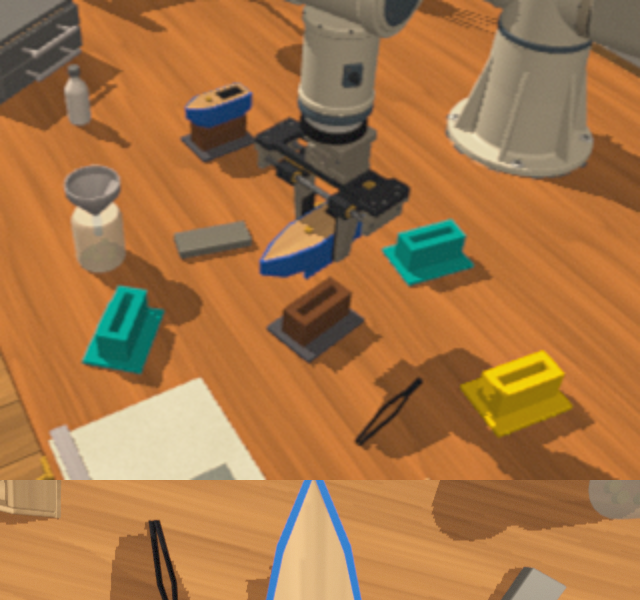

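The hull is clear of its stand, with the keel showing under it, and the stand and the rest are undisturbed. I'll raise it further, then heel it.

```bash

python3 -m creep '[[0,0,-0.1,0,0,0,0.542],[0,0,-0.25,0,0,0,0.542],[0,0,-0.4,0,0,0,0.542],[0,0,-0.55,0,0,0,0.542],[0,0,-0.7,0,0,0,0.542],[0,0,-0.85,0,0,0,0.542],[0,0,-0.95,0,0,0,0.542],[0,0,-0.95,0,0,0,0.542]]'
python3 -m creep '[[0,0,-0.1,0,0,0,0.542],[0,0,-0.25,0,0,0,0.542],[0,0,-0.4,0,0,0,0.542],[0,0,-0.55,0,0,0,0.542],[0,0,-0.7,0,0,0,0.542],[0,0,-0.85,0,0,0,0.542],[0,0,-0.95,0,0,0,0.542],[0,0,-0.95,0,0,0,0.542]]'
python3 -m creep '[[0,0,0,0.01,0,0,0.542],[0,0,0,0.03,0,0,0.542],[0,0,0,0.05,0,0,0.542],[0,0,0,0.065,0,0,0.542],[0,0,0,0.07,0,0,0.542],[0,0,0,0.07,0,0,0.542]]'
python3 - <<'E'
from h import *; from plant import manip
s=manip.sense();print(s["q"].round(3),R.from_rotvec(s["eef_rot"]).as_matrix().round(3))
E
```

```text
t: 7.52
eef_pos: [0.567, 0.2159, 0.334]
eef_rot: [-3.118, -0.379, -0.005]
contact_force: [0.8, -0.3, -1.0]
gripper_width: 0.542
grip_force: 11.1
t: 8.18
eef_pos: [0.5667, 0.2158, 0.4285]
eef_rot: [-3.118, -0.379, -0.004]
contact_force: [0.3, 0.6, -1.6]
gripper_width: 0.541
grip_force: 11.1
t: 8.68
eef_pos: [0.5661, 0.2148, 0.4255]
eef_rot: [-2.902, -0.351, 0.042]
contact_force: [-0.2, -0.6, -1.7]
gripper_width: 0.548
grip_force: 11.2
[0.262 0.23  1.544 0.224 1.37  1.548] [[ 0.971  0.232 -0.054]
 [ 0.238 -0.948  0.211]
 [-0.002 -0.218 -0.976]]
```

```bash

python3 -m creep '[[0,0,0,0.01,0,0,0.542],[0,0,0,0.03,0,0,0.542],[0,0,0,0.055,0,0,0.542],[0,0,0,0.08,0,0,0.542],[0,0,0,0.105,0,0,0.542],[0,0,0,0.13,0,0,0.542],[0,0,0,0.155,0,0,0.542],[0,0,0,0.18,0,0,0.542],[0,0,0,0.2,0,0,0.542],[0,0,0,0.208,0,0,0.542],[0,0,0,0.208,0,0,0.542],[0,0,0,0.208,0,0,0.542]]'
python3 - <<'E'
from h import *; from plant import manip,cams
import cv2
s=manip.sense();T=R.from_rotvec(s["eef_rot"]).as_matrix();print(s["q"].round(3),T.round(3),np.degrees(np.arccos(-T[2,2])),s["eef_pos"]+T[:,2]*.0694)
f=cams.camera("scene")["frame"]; w=cams.camera("wrist")["frame"]
cv2.imwrite("pics/s4.png",np.hstack([cv2.resize(f[60:340,200:520],(480,420)),cv2.resize(w[:,160:464],(304,400))[:, :].copy() if 0 else cv2.copyMakeBorder(w[:,160:480],0,20,0,0,cv2.BORDER_CONSTANT)]))
E
```

```text
t: 9.68
eef_pos: [0.5662, 0.2157, 0.4262]
eef_rot: [-2.257, -0.274, 0.129]
contact_force: [0.1, 0.5, -1.8]
gripper_width: 0.544
grip_force: 11.4
[0.021 0.316 1.624 0.845 1.496 1.15 ] [[ 0.971  0.154 -0.184]
 [ 0.24  -0.625  0.742]
 [-0.001 -0.765 -0.644]] 49.90689754126838 [0.55338774 0.2671871  0.38147434]
```

View pics/s4.png

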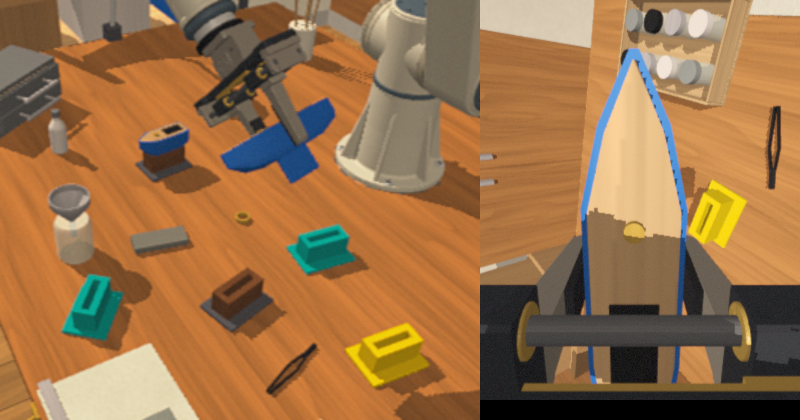

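The hull is still in the gripper, heeled with the keel showing; the bow tip is at wrist pixel about (314,50). I'll check it for pitch slip in the grip against its known place in the tool frame.

```bash
python3 - <<'E'
from h import *; from plant import manip,cams
w2=dict(np.load("w2.npz")); im=w2["frame"].astype(int)
def tip(im):
    b=(im[:,:,0]>im[:,:,2]+50)&(im[:,:,0]>110); b[:,:270]=0; b[:,350:]=0
    v=np.where(b[40:].any(1))[0][0]+40; return np.where(b[v])[0].mean(),v
u,v=tip(im); p=ray(w2,u,v,.092)
c=cams.camera("wrist"); s=manip.sense(); T=R.from_rotvec(s["eef_rot"]).as_matrix()
T0=R.from_rotvec([3.1185,.379,0]).as_matrix(); q=T0.T@(p-np.array([.5662,.2156,.1417]))
print("tip px before",(u,v),"tool",q.round(4),"now",tip(c["frame"].astype(int)))
for deg in(-4,-2,0,2,4):
    g=np.array([0,0,.0694]); print(deg,proj(c,s["eef_pos"]+T@(g+R.from_euler("y",deg,degrees=True).apply(q-g))))
print(s["t"],s["grip_force"])
E
```

```text
tip px before (np.float64(311.5), np.int64(81)) tool [0.1047 0.0009 0.0497] now (np.float64(313.5), np.int64(49))
-4 (np.float64(314.37416029409485), np.float64(50.99634023340755))
-2 (np.float64(314.4066940682522), np.float64(50.393645599607595))
0 (np.float64(314.4409285260698), np.float64(50.117682743595))
2 (np.float64(314.47691710575816), np.float64(50.19740960534986))
4 (np.float64(314.51470929786285), np.float64(50.66362603148394))
9.8333 11.374565362930298
```

Image row is insensitive to pitch there, so I'll use the scene camera, which sees the hull side-on.

```bash
python3 - <<'E'
from h import *; from plant import manip,cams
import cv2
c=cams.camera("scene"); s=manip.sense(); T=R.from_rotvec(s["eef_rot"]).as_matrix()
g=np.array([0,0,.0694]); cols=[(0,255,255),(0,255,0),(0,0,255)]
# keel foot corners and deck tip, tool frame (z down); boat z=.071 -> tool z=.0707
K=np.array([[.03,.0,.1297],[-.03,.0,.1297],[.1047,0,.0497]])
f=cv2.resize(c["frame"][110:200,330:450],None,fx=6,fy=6,interpolation=cv2.INTER_CUBIC)
for d,col in zip((-4,0,4),cols):
    for k in K:
        u,v=proj(c,s["eef_pos"]+T@(g+R.from_euler("y",d,degrees=True).apply(k-g)))
        cv2.circle(f,(int((u-330+.5)*6),int((v-110+.5)*6)),3,col,-1)
cv2.imwrite("pics/s5.png",f)
E
```

```text
(no output)
```

View pics/s5.png

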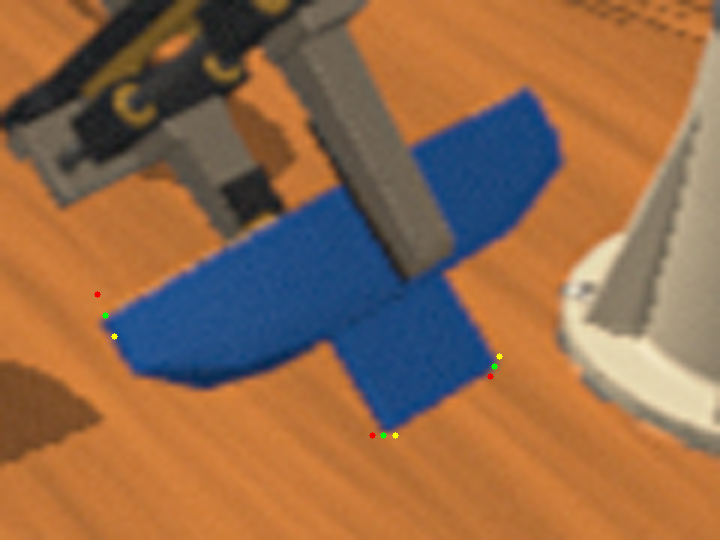

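The bow tip (104,322) and keel corners (388,430) and (494,366) match the zero-slip markers to about 1°. The hull is level, heeled 50°, with its lowest point around 0.33 m. Handing in.

```bash
python3 -c "
from plant import order
print(order.hand_in())"
```

```text
the job is handed in; nothing more can be done
None
```

The sailboat is out of its stand, heeled 50° with bow and stern level, and held about 0.33 m above the desk at 11 N with the stands undisturbed, but while I was finding the grip it read 21.8 N for up to about a quarter second, over the 20 N limit, before I eased off and lifted at 11 N.

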